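# Make up two pottery kits

### The job

Make up the two pottery kits on their trays, each thing centred on the white mark of its own shape: the pink jar (round mark), the stamp (square mark) and the loop tool (long bar mark) on the blue tray, and the teal jar (round mark) and the wooden rib (wide round-ended mark) on the orange tray. The jars and the stamp stand upright, the tool and the rib lie flat along their marks; set everything down without dropping it or knocking it over, and leave the yellow jar where it stands.

Things in the scene. Friction and masses are not known exactly. Their poses are not given: they have to be found in the camera images.
- tray_blue: Blue tray, fixed, 200 (x) by 210 mm (y), floor 6 mm and 5 mm wide rim 12 mm above the table. Origin: centre, at table height, z up; x points away from the robot within 0.3 rad. White flat marks, tray axes, centres in mm: round, 62 across, at x +50, y +45; square, 50 wide, at x -50, y +45; long bar, 150 (along x) by 26, at x 0, y -50.
- tray_orange: Orange tray, fixed, 200 (x) by 210 mm (y), floor 6 mm and 5 mm wide rim 12 mm above the table. Origin: centre, at table height, z up; x points away from the robot within 0.3 rad. White flat marks, tray axes, centres in mm: round, 62 across, at x 0, y -50; wide round-ended, 114 (along x) by 50, at x 0, y +50.
- jar_pink: Closed pink glaze jar with a pink lid and a pale paper band, an upright cylinder 50 mm in diameter and 55 mm tall, about 150 g, starting upright on the table. Origin at the centre of its underside, z up.
- jar_teal: Closed teal (dark blue-green) glaze jar with a teal lid and a pale paper band, an upright cylinder 50 mm in diameter and 55 mm tall, about 150 g, starting upright on the table. Origin at the centre of its underside, z up.
- jar_yellow: Closed yellow glaze jar with a yellow lid and a pale paper band, an upright cylinder 50 mm in diameter and 55 mm tall, about 150 g, starting upright on the table. Origin at the centre of its underside, z up. Spare stock: it is to stay where it is (within 20 mm).
- loop_tool: Clay loop tool lying flat: a straight black handle of square section, 84 mm long, 16 mm wide and 16 mm high, with brass ferrules and a thin steel wire loop at each end, 139 mm long in all, about 50 g. Its x axis runs along the handle, z up; origin at mid-length, at the underside. Both ends are alike.
- rib: Flat brown wooden potter's rib with round ends and a dark dot near one end, 100 mm long (its x), 40 mm wide (its y), 14 mm thick, about 60 g, lying flat. Origin at the centre of its underside, z up.
- stamp: Clay stamp standing upright: a square terracotta foot 40 by 40 mm and 16 mm high, with a round pale wooden stem 24 mm in diameter above it and a knob 30 mm in diameter from 48 to 60 mm height, about 80 g. Origin at the centre of its underside, z up.
Things that resemble listed ones, but are neither listed nor needed, are in the scene too. Several things look just like the rib: the one meant starts farthest to the robot's left. Of the things that look like the loop_tool, take the one that is farthest to the robot's left at the start.

How it is judged:
By the outcome, as a careful person would: the job done as asked, in the order asked, and still so for the second after the job is handed in, with the robot touching nothing.
It also fails if it takes over 128 s, if anything falls off the work surface, if the arm or the gripper's body presses on something with over 40 N, if the wrist force passes 120 N, or if a joint passes its speed limit or range.

### The arm

A 6-joint arm with a two-finger parallel gripper is mounted at the origin on the work surface. World frame = base frame: x ahead of the robot, y to its left, z up, the work surface at z = 0. Lengths are in m, angles in rad, forces in N, time in s.
With the tool pointing down it reaches from about 0.35 to 0.95 m from the base axis. Payload 17.4 kg.
Tool frame: the origin (TCP) lies between the finger pads; the fingertips stand 14 mm ahead of it and the grasp point (between the pads) lies 5 mm behind it; z points along the fingers, y is the line along which they close (so a half turn about z gives the same grasp; the last joint's range is limited). The gripper opens to 93 mm and grips with 3 to 60 N. Pads are 15 mm wide; open, the fingers measure 128 mm over their backs; the gripper's body (75 mm by 188 mm) begins 65 mm behind the grasp point.
Start: joints at [-1.235, 0.116, 1.442, -0, 1.584, -0.038], TCP at [0.246, -0.628, 0.233] pointing down, gripper open.
Joint ranges: [-2.83, 2.83], [-0.83, 2.19], [0.07, 2.5], [-1.14, 4.28], [0.01, 3], [-2.97, 2.97]. Speed limits (rad/s): [1.89, 1.89, 2.22, 3.14, 3.14, 3.14].

### API

Orientations are given as a unit quaternion [x, y, z, w].
In Python, from plant import sensors, camera, camera_info, ctrl gives the robot as it stands.
- The arm moves only by the tool carry_out, never from a script. Its argument "rows" is a list of rows, each a list of 6 numbers: the shift along the tool's x, y, z in m, then the turn, a rotation vector about the tool's x, y, z in degrees. A call has 1 to 12 rows; each row shifts and turns the commanded pose from where the row before left it, along the tool's axes as they then stand; what a row does not reach is not made up. A row lasts 1/8 s, in which the tool goes at most 62.5 mm and 10.7 degrees, less where a joint would pass 70% of its speed; a pose out of reach is approached as far as the arm can. A call is refused whole if a number of a shift passes 0.0625 or a number of a turn 10.7, either way. A call with a gripper value outside its range is refused whole. "gripper" is the closure, from -1 (fully open) to 1 (shut), set as the call begins (left out, the last holds). The fingers move at their own pace and stop on an object; "force" is the grip in N (left out, the last holds). Time passes only in rows, so rows that do not move let the fingers close. It gives the time, the measured TCP pose, the force, the opening and the grip force at its end, in the units of the state.
- sensors.get_obs(): the state, without advancing time (a new reading comes with each control period).
- camera(name): name is "scene" or "side" or "wrist"; returns (picture, depth): 420x560x3 uint8, red, green, blue; 420x560 float32, m along the optical axis (not along the pixel's ray), 0 where there is no reading.
- camera_info(name): a dict with "vertical_fov" (degrees; the focal length in pixels is half the picture's height over the tangent of half this angle, whatever the lens; pixels are square), "cx", "cy" (the principal point, pixels), "T" (4x4, takes a point from camera to world coordinates); the wrist camera has in their place "mount" (4x4, takes a point from camera to tool coordinates, whose origin is the TCP and whose axes are the flange's). Camera axes: x right, y down, z forward; pixel columns grow to the right and rows downward; lengths in m; the calibration is good to about 2 mm. A picture is of the moment at which its call begins: read the wrist's pose just before it. camera_info takes no time and is no camera call.
- ctrl.hand_in(): hands the job in; it is judged then, once.
The state is a dict: "clock": time; "joint_positions": joint angles; "qd": joint speeds; "tau": joint torques, N m; "ee_pos": TCP position; "eef_rot": TCP orientation; "contact_force": force on the tool from outside, world axes, zero at the start; "ft_torque": the same for the moment, N m; "finger_gap": opening from 0.0 (shut) to 1.0 (fully open); "grasp_force": force on a finger pad.
Only numpy, scipy, OpenCV 4.12 (cv2) and the standard library are available. Lean on these libraries where they do the work, as an engineer would, in place of code of your own. Each camera call takes 0.05 s, during which the arm holds its last target. There are 200 camera calls.

## Working session

There is one attempt and no reset: what is moved stays moved. The work goes in short steps, Python scripts to look and compute and a tool call to move; the robot and the scene stay as the last step left them, time stands still between calls to the robot, and variables do not carry over. Pictures are saved under pics/ and viewed, at most 14 in all, crops included, and the job is handed in when it is done.

Besides the shell and the picture viewer there is one more tool, called after "Emit:" in YAML: its name, and indented under it one key for each argument. carry_out: Moves the arm, as the interface text tells. Its arguments: {"type":"object","properties":{"rows":{"type":"array"},"gripper":{"type":"number"},"force":{"type":"number"}},"required":["rows"]}

```bash
ls; mkdir -p pics; python3 - <<'E'
from plant import sensors,camera,camera_info
import cv2,numpy as np
print(sensors.get_obs())
for n in("scene","side","wrist"):
    p,d=camera(n);np.savez(f"{n}0.npz",p=p,d=d);cv2.imwrite(f"pics/{n}0.png",p[:,:,::-1]);print(n,camera_info(n))
E
```

```text
pics
{'clock': 0.0, 'joint_positions': array([-1.23479904e+00,  1.16516024e-01,  1.44225659e+00, -3.59714087e-06,
        1.58401432e+00, -3.77901642e-02]), 'qd': array([-3.55682674e-04,  6.67009603e-04,  1.00583996e-03,  2.18603668e-05,
        1.90497393e-04, -2.92393487e-04]), 'tau': array([ 1.66903992e-03, -7.21264029e+01, -6.22615814e+01,  7.79497926e-02,
        2.36948300e-02, -1.54632226e-04]), 'ee_pos': array([ 0.24640729, -0.62821625,  0.23189031]), 'eef_rot': array([ 9.82585973e-01,  1.85807560e-01, -9.04849163e-05, -5.90249224e-04]), 'contact_force': array([-0.42414682,  0.28273256, -0.03035928]), 'ft_torque': array([0.01146528, 0.0078047 , 0.01783994]), 'grasp_force': 0.0, 'finger_gap': 0.9983285160129106}
scene {'vertical_fov': 42.62685976719621, 'cx': 277.8193167967012, 'cy': 209.0298664747016, 'T': array([[ 0.33058341,  0.57395306, -0.74919457,  1.44628622],
       [ 0.94367089, -0.21291132,  0.25328646, -0.44993174],
       [-0.01413747, -0.7907254 , -0.61200774,  0.87035415],
       [ 0.        ,  0.        ,  0.        ,  1.        ]])}
side {'vertical_fov': 49.60013862265099, 'cx': 278.52184799298635, 'cy': 212.94176178402455, 'T': array([[-0.6698933 , -0.41137173,  0.61807464, -0.33430225],
       [-0.7424563 ,  0.372586  , -0.55672104,  0.62333863],
       [-0.00126666, -0.83183711, -0.5550184 ,  0.75739231],
       [ 0.        ,  0.        ,  0.        ,  1.        ]])}
wrist {'vertical_fov': 58.19996886849485, 'cx': 276.87016357941735, 'cy': 209.9516175832234, 'mount': array([[-4.12971736e-04, -9.61708673e-01, -2.74073452e-01,
         7.64640713e-02],
       [ 9.99999706e-01, -5.74397218e-04,  5.08736513e-04,
        -1.32693295e-03],
       [-6.46683345e-04, -2.74073162e-01,  9.61708627e-01,
        -1.51868469e-01],
       [ 0.00000000e+00,  0.00000000e+00,  0.00000000e+00,
         1.00000000e+00]])}
```

View pics/scene0.png

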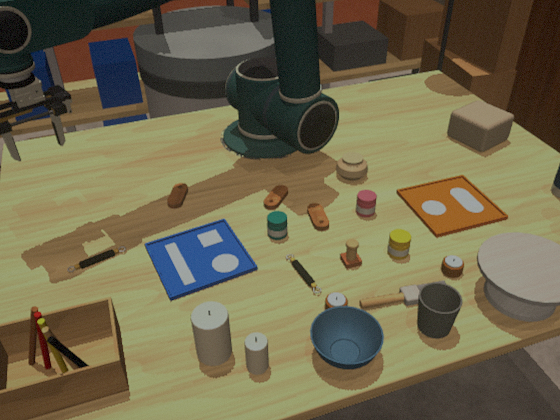

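View pics/side0.png

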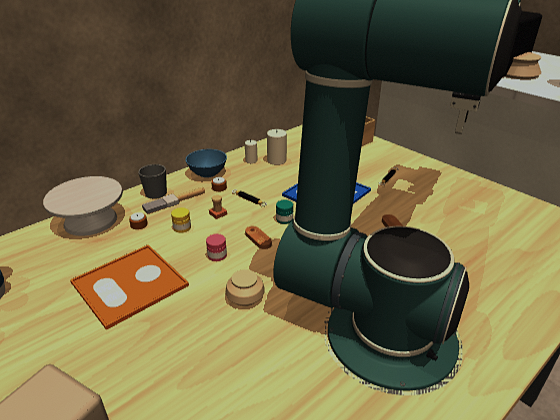

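The scene camera looks back at the robot, so image right is the robot's left (+y).

- **Ribs:** lookalikes at (178,195), (276,197) and (318,216). The rightmost, (318,216), is the one meant.
- **Loop tools:** (97,259) and (303,273). I take (303,273). The items in the box near (60,340) and the spatula at (390,298) are not loop tools.
- **Jars:** pink (366,203), teal (277,225), yellow (400,243). The candles at (336,300) and (453,265) are not jars.
- **Stamp:** (351,255).

```bash
cat > h.py <<'E'
import numpy as np,cv2
from plant import sensors,camera,camera_info
from scipy.spatial.transform import Rotation as R
def cam(n):
    i=camera_info(n); o=sensors.get_obs()
    if n=="wrist":
        T=np.eye(4);T[:3,:3]=R.from_quat(o["eef_rot"]).as_matrix();T[:3,3]=o["ee_pos"];T=T@i["mount"]
    else: T=i["T"]
    return i,T,210/np.tan(np.radians(i["vertical_fov"]/2))
def plane(c,uv,z):
    i,T,f=c;uv=np.atleast_2d(uv).astype(float)
    r=np.c_[(uv[:,0]-i["cx"])/f,(uv[:,1]-i["cy"])/f,np.ones(len(uv))]@T[:3,:3].T
    return T[:3,3]+r*((z-T[2,3])/r[:,2])[:,None]
def cloud(c,d):
    i,T,f=c;v,u=np.mgrid[:420,:560]
    P=np.stack([(u-i["cx"])/f*d,(v-i["cy"])/f*d,d],-1)@T[:3,:3].T+T[:3,3]
    P[d==0]=np.nan;return P
def proj(c,p):
    i,T,f=c;q=T[:3,:3].T@(np.array(p)-T[:3,3]);return np.array([f*q[0]/q[2]+i["cx"],f*q[1]/q[2]+i["cy"]])
def blobs(m,amin=60):
    n,l,s,ce=cv2.connectedComponentsWithStats(m.astype(np.uint8));return [(l==k,s[k,4],ce[k]) for k in range(1,n) if s[k,4]>=amin]
E
cat > m0.py <<'E'
from h import *
a=np.load("scene0.npz");p,d=a["p"],a["d"];c=cam("scene");P=cloud(c,d);hsv=cv2.cvtColor(p,cv2.COLOR_RGB2HSV).astype(int)
u,v=np.meshgrid(range(560),range(420))
for n,s in dict(pink=(366,203),teal=(277,225),yel=(400,243),stamp=(351,255)).items():
    m=(np.hypot(u-s[0],v-s[1])<20)&(P[...,2]>.012);Q=P[m];zt=np.nanmax(Q[:,2]);t=Q[Q[:,2]>(.048 if n!="stamp" else .054)]
    print(n,"ztop",zt.round(4),"top c",((t.max(0)+t.min(0))/2).round(4),"ext",np.ptp(t,0).round(3))
    if n=="stamp":
        t=Q[(Q[:,2]<.019)&(Q[:,2]>.012)];print(" foot",cv2.minAreaRect((t[:,:2]*1000).astype(np.float32)))
for n,s in dict(tool=(303,273),rib=(318,216)).items():
    m=(np.hypot(u-s[0],v-s[1])<24)&(P[...,2]>.010)&(P[...,2]<.03);Q=P[m]
    print(n,Q[:,2].max().round(4),cv2.minAreaRect((Q[:,:2]*1000).astype(np.float32)))
marks={"blue":((200,257),60,{"round":(50,45),"sq":(-50,45),"bar":(0,-50)}),"orange":((450,204),55,{"round":(0,-50),"wide":(0,50)})}
for n,(s,r,_) in marks.items():
    w=(hsv[...,1]<60)&(hsv[...,2]>150)&(np.hypot(u-s[0],v-s[1])<r)
    for b,ar,ce in blobs(w):
        cn=cv2.findContours(b.astype(np.uint8),0,1)[0][0][:,0];X=plane(c,np.argwhere(b)[:,::-1],.006)
        print(n,ar,ce.round(1),"world",X.mean(0).round(4),cv2.minAreaRect((X[:,:2]*1000).astype(np.float32)),"depth z",np.nanmedian(P[b][:,2]).round(4))
E
python3 m0.py
```

```text
pink ztop 0.0581 top c [0.4711 0.1181 0.0532] ext [0.05  0.049 0.01 ]
teal ztop 0.0576 top c [ 0.4759 -0.1263  0.0528] ext [0.052 0.05  0.009]
yel ztop 0.059 top c [0.6413 0.1194 0.0536] ext [0.051 0.049 0.011]
stamp ztop 0.0609 top c [0.6306 0.0018 0.0575] ext [0.03  0.027 0.007]
 foot ((631.5028686523438, 1.3121566772460938), (40.58781433105469, 39.25569152832031), 85.72410583496094)
tool 0.0187 ((639.31103515625, -118.11830139160156), (123.03581237792969, 17.284387588500977), 7.677994251251221)
rib 0.0174 ((455.3125305175781, -8.226490020751953), (41.50794219970703, 99.36556243896484), 82.3643569946289)
blue 261 [209.  237.7] world [ 0.4378 -0.2892  0.006 ] ((437.03582763671875, -288.7198486328125), (48.05084228515625, 50.16202163696289), 7.780253887176514) depth z 0.0047
blue 500 [179.4 263.4] world [ 0.5028 -0.3758  0.006 ] ((499.90106201171875, -375.7355041503906), (149.4322052001953, 26.578147888183594), 7.167320728302002) depth z 0.0048
blue 376 [224.6 262.6] world [ 0.5372 -0.2758  0.006 ] ((536.5874633789062, -275.83367919921875), (59.57658767700195, 57.37844467163086), 69.86400604248047) depth z 0.0048
blue 415 [208.4 309. ] world [ 0.6638 -0.3449  0.006 ] ((663.0635986328125, -342.2461853027344), (75.24417877197266, 42.014892578125), 69.98920440673828) depth z 0.1084
orange 441 [466.3 199.7] world [0.524  0.3918 0.006 ] ((522.7787475585938, 392.6191711425781), (49.53722381591797, 112.69635772705078), 89.00214385986328) depth z 0.0048
orange 265 [433.4 207.2] world [0.5225 0.2923 0.006 ] ((522.7096557617188, 292.1224060058594), (61.01579284667969, 57.83387756347656), 0.4172186553478241) depth z 0.0049
orange 79 [486.2 242.3] world [0.6866 0.3355 0.006 ] ((685.1489868164062, 336.17144775390625), (10.467796325683594, 76.82780456542969), 26.33184051513672) depth z 0.0903
```

```bash
python3 - <<'E'
import cv2
p=cv2.imread("pics/scene0.png")[175:315,255:430];cv2.imwrite("pics/crop0.png",cv2.resize(p,None,fx=4,fy=4,interpolation=2))
E
```

```text
(no output)
```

View pics/crop0.png

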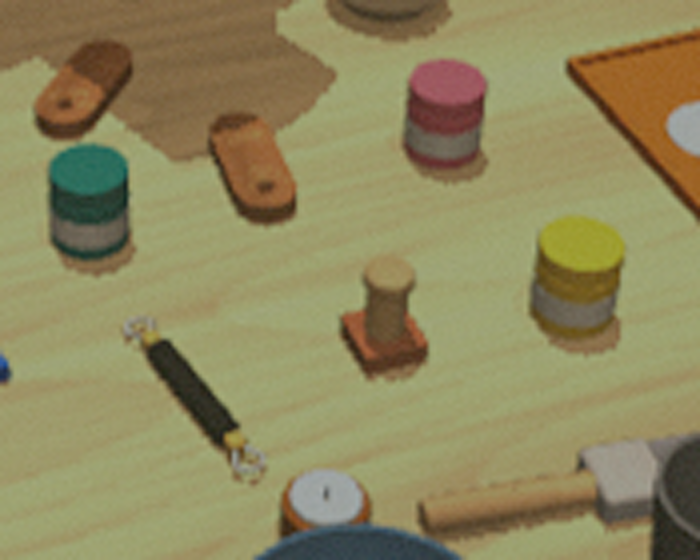

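The crop confirms the choice: rib with its dot at scene (318,216), tool at (303,273), stamp (351,255), pink (366,203), teal (277,225). Heights and sizes match the description. Next I go to hover over the pink jar.

Emit:
carry_out:
  rows:
    - [0,0,0,0,0,7]
    - [0,0,0,0,0,7]
    - [0.025,-0.055,0,0,0,0]
    - [0.025,-0.055,0,0,0,0]
    - [0.025,-0.055,0,0,0,0]
    - [0.025,-0.055,0,0,0,0]
    - [0.025,-0.055,0,0,0,0]
    - [0.025,-0.055,0,0,0,0]
    - [0.025,-0.055,0,0,0,0]
    - [0.025,-0.055,0,0,0,0]
    - [0.025,-0.055,0,0,0,0]
    - [0.025,-0.055,0,0,0,0]
  gripper: -1
  force: 12

```text
clock: 1.65
ee_pos: [0.4234, -0.0488, 0.2328]
eef_rot: [0.998, 0.065, 0.0, 0.0]
contact_force: [0.3, -1.1, -0.8]
finger_gap: 1.001
grasp_force: 0.0
```

Emit:
carry_out:
  rows:
    - [0.0235,-0.0535,0,0,0,0]
    - [0.0235,-0.0535,0,0,0,0]
    - [0.0235,-0.0535,0,0,0,0]
    - [0,0,0,0,0,0]
    - [0,0,0,0,0,0]

```text
clock: 2.28
ee_pos: [0.4724, 0.1173, 0.2324]
eef_rot: [0.998, 0.065, -0.0, 0.0]
contact_force: [-1.0, 0.0, -0.2]
finger_gap: 1.0
grasp_force: 0.0
```

```bash
cat > go.py <<'E'
# go.py x y z yaw_deg : remaining turn about tool z (deg), then shift in tool axes after that turn
import sys;from h import *
def yaw(o): m=R.from_quat(o["eef_rot"]).as_matrix();return np.degrees(np.arctan2(m[1,0],m[0,0]))
def go(x,y,z,w):
    o=sensors.get_obs();t=R.from_euler("z",w,degrees=True)*R.from_euler("x",180,degrees=True)
    dw=(w-yaw(o)+90)%180-90
    t=R.from_euler("z",yaw(o)+dw,degrees=True)*R.from_euler("x",180,degrees=True)
    s=t.as_matrix().T@(np.array([x,y,z])-o["ee_pos"])
    tilt=R.from_quat(o["eef_rot"]).as_matrix()[:,2]
    print("clk",round(o["clock"],2),"pos",o["ee_pos"].round(4),"yaw",round(yaw(o),2),"zaxis",tilt.round(4),"| turn z",round(-dw,2),"shift mm",(s*1000).round(1))
if __name__=="__main__": go(*map(float,sys.argv[1:]))
E
python3 go.py 0.4711 0.1181 0.035 7.5
python3 - <<'E'
from h import *
c=cam("wrist");p,d=camera("wrist");P=cloud(c,d);cv2.imwrite("pics/w1.png",p[:,:,::-1]);np.savez("w1",p=p,d=d)
m=P[...,2]>.047
for b,a,ce in blobs(m):
    Q=P[b];print(a,ce,((Q.max(0)+Q.min(0))/2).round(4),np.ptp(Q,0).round(3))
E
```

```text
clk 2.27 pos [0.4724 0.1173 0.2324] yaw 7.46 zaxis [-6.e-04 -4.e-04 -1.e+00] | turn z -0.04 shift mm [ -1.1  -0.9 197.4]
778 [299.40488432   7.47557841] [0.6219 0.1207 0.052 ] [0.016 0.043 0.01 ]
1275 [445.26196078  18.8       ] [0.6272 0.0046 0.056 ] [0.028 0.029 0.013]
2348 [273.41098807 192.03577513] [0.4696 0.1212 0.052 ] [0.049 0.049 0.01 ]
2268 [534.67460317 220.54938272] [ 0.474  -0.1223  0.0523] [0.049 0.048 0.011]
52567 [281.92540948 346.75111762] [0.3937 0.1228 0.1891] [0.245 0.132 0.284]
```

View pics/w1.png

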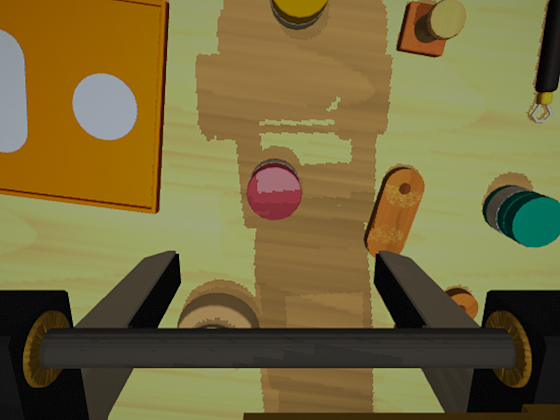

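The wrist view shows the pink jar at (273,192), the rib at (398,210), teal on the right edge and yellow at the top. The wrist and scene cameras agree within 3 mm, so I go between the two and grip the pink jar.

Emit:
carry_out:
  rows:
    - [-0.0016,-0.003,0.045,0,0,0]
    - [0,0,0.05,0,0,0]
    - [0,0,0.05,0,0,0]
    - [0,0,0.035,0,0,0]
    - [0,0,0.022,0,0,0]
    - [0,0,0,0,0,0]
    - [0,0,0,0,0,0]

```text
clock: 3.2
ee_pos: [0.4712, 0.1197, 0.0319]
eef_rot: [0.998, 0.064, 0.001, -0.0]
contact_force: [0.7, -0.2, 0.2]
finger_gap: 0.998
grasp_force: 0.0
```

Emit:
carry_out:
  rows:
    - [0,0,0,0,0,0]
    - [0,0,0,0,0,0]
    - [0,0,0,0,0,0]
    - [0,0,0,0,0,0]
    - [0,0,0,0,0,0]
    - [0,0,0,0,0,0]
    - [0,0,0,0,0,0]
    - [0,0,0,0,0,0]
  gripper: 1
  force: 15

```text
clock: 4.2
ee_pos: [0.4706, 0.1203, 0.0307]
eef_rot: [0.998, 0.065, 0.0, -0.0]
contact_force: [-0.2, 0.9, 0.7]
finger_gap: 0.535
grasp_force: 15.0
```

Emit:
carry_out:
  rows:
    - [0,0,-0.02,0,0,0]
    - [0,0,-0.04,0,0,0]
    - [0,0,-0.05,0,0,0]
    - [0,0,-0.04,0,0,0]
    - [0.002,0.05,0,0,0,0]
    - [0.002,0.055,0,0,0,0]
    - [0.002,0.055,0,0,0,0]
    - [0.002,0.055,0,0,0,0]
    - [0.002,0.055,0,0,0,0]
    - [0.002,0.055,0,0,0,0]
    - [0.002,0.055,0,0,0,0]
    - [0,0.021,0,0,0,0]

```text
clock: 5.7
ee_pos: [0.5361, -0.278, 0.1799]
eef_rot: [0.998, 0.064, -0.0, -0.0]
contact_force: [0.3, 0.5, -2.4]
finger_gap: 0.534
grasp_force: 15.0
```

Emit:
carry_out:
  rows:
    - [0,0,0,0,0,0]
    - [0,0,0,0,0,0]
    - [0,0,0,0,0,0]

```text
clock: 6.08
ee_pos: [0.5363, -0.2744, 0.1809]
eef_rot: [0.998, 0.065, 0.0, 0.0]
contact_force: [-0.0, -0.2, -2.0]
finger_gap: 0.539
grasp_force: 15.0
```

```bash
cat > marks.py <<'E'
# wrist look: marks of a tray -> positions of all its marks by rigid fit; plus raised things
import sys;from h import *
import go
def fit(A,B):
    a,b=A.mean(0),B.mean(0);z=((B-b)@[1,1j])@np.conj((A-a)@[1,1j]);th=np.angle(z);c,s=np.cos(th),np.sin(th);M=np.array([[c,-s],[s,c]])
    return M,b-M@a,np.degrees(th)
def look(name,hmin=.02):
    c=cam("wrist");p,d=camera("wrist");P=cloud(c,d);cv2.imwrite(f"pics/{name}.png",p[:,:,::-1]);np.savez(name,p=p,d=d)
    return c,p,d,P
if __name__=="__main__":
    c,p,d,P=look(sys.argv[1]);hsv=cv2.cvtColor(p,cv2.COLOR_RGB2HSV)
    w=(hsv[...,1]<70)&(hsv[...,2]>120)&(abs(P[...,2]-.006)<.006)
    for b,a,ce in blobs(w,400):
        X=plane(c,np.argwhere(b)[:,::-1],.006)
        print("mark",a,ce.round(0),"mean",X[:,:2].mean(0).round(4),[np.round(q,1) for q in cv2.minAreaRect((X[:,:2]*1000).astype(np.float32))])
    go.go(0,0,0,7.5)
E
python3 marks.py w2
```

```text
mark 3418 [279. 188.] mean [ 0.5399 -0.2744] [array([ 540. , -274.2]), array([54.3, 61.5]), np.float64(7.5)]
mark 3382 [384. 221.] mean [ 0.5207 -0.3734] [array([ 510.3, -374.1]), array([128.7,  26.5]), np.float64(7.5)]
clk 6.12 pos [ 0.5364 -0.2745  0.1809] yaw 7.49 zaxis [ 4.e-04 -1.e-04 -1.e+00] | turn z -0.01 shift mm [-495.9 -342.1  180.9]
```

View pics/w2.png

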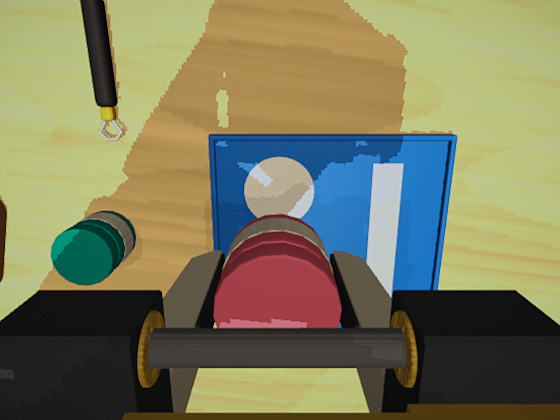

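The picture shows the held pink jar (278,270) with the round mark (279,188) half behind it. The jar is within 1 mm of the mark, so I lower it.

Emit:
carry_out:
  rows:
    - [0.0008,0.0005,0.03,0,0,0]
    - [0,0,0.04,0,0,0]
    - [0,0,0.04,0,0,0]
    - [0,0,0.02,0,0,0]
    - [0,0,0.006,0,0,0]
    - [0,0,0.004,0,0,0]
    - [0,0,0.003,0,0,0]
    - [0,0,0.0005,0,0,0]
    - [0,0,0,0,0,0]
    - [0,0,0,0,0,0]

```text
clock: 7.38
ee_pos: [0.5372, -0.276, 0.0374]
eef_rot: [0.998, 0.065, 0.0, 0.0]
contact_force: [0.1, 0.2, -1.2]
finger_gap: 0.531
grasp_force: 15.0
```

Emit:
carry_out:
  rows:
    - [0,0,0.0006,0,0,0]
    - [0,0,0,0,0,0]
    - [0,0,0,0,0,0]

```text
clock: 7.75
ee_pos: [0.5372, -0.276, 0.0367]
eef_rot: [0.998, 0.065, 0.0, 0.0]
contact_force: [0.7, -1.1, 1.4]
finger_gap: 0.538
grasp_force: 15.0
```

Emit:
carry_out:
  rows:
    - [0,0,0,0,0,0]
    - [0,0,0,0,0,0]
    - [0,0,0,0,0,0]
    - [0,0,0,0,0,0]
    - [0,0,0,0,0,0]
  gripper: -0.5

```text
clock: 8.38
ee_pos: [0.5371, -0.2759, 0.0365]
eef_rot: [0.998, 0.065, -0.0, -0.0]
contact_force: [-0.3, -0.4, 0.2]
finger_gap: 0.75
grasp_force: 0.0
```

Emit:
carry_out:
  rows:
    - [0,0,-0.02,0,0,0]
    - [0,0,-0.05,0,0,0]
    - [0,0,-0.05,0,0,0]
    - [0,0,-0.04,0,0,0]
    - [0,0,-0.04,0,0,0]
    - [0,0,0,0,0,0]
    - [0,0,0,0,0,0]
  gripper: -1

```text
clock: 9.25
ee_pos: [0.5369, -0.2758, 0.2368]
eef_rot: [0.998, 0.065, 0.0, 0.0]
contact_force: [0.2, -0.3, -1.1]
finger_gap: 1.0
grasp_force: 0.0
```

```bash
cat > chk.py <<'E'
from marks import *
def raised(P,lo,hi=.08,amin=200):
    for b,a,ce in blobs((P[...,2]>lo)&(P[...,2]<hi),amin):
        Q=P[b];print("raised",a,ce.round(0),((Q.max(0)+Q.min(0))/2).round(4),np.ptp(Q,0).round(3))
E
python3 marks.py w3; python3 - <<'E'
from chk import *
a=np.load("w3.npz");raised(cloud(cam("wrist"),a["d"]),.053)
E
python3 go.py 0.6305 0.0028 0.2 0
```

```text
mark 655 [277. 163.] mean [ 0.5534 -0.2726] [array([ 547.4, -273.2]), array([40.8, 61.9]), np.float64(8.4)]
mark 3280 [366. 220.] mean [ 0.5038 -0.3748] [array([ 499.4, -375.6]), array([150.1,  26.5]), np.float64(7.5)]
mark 1910 [277. 268.] mean [ 0.4377 -0.2878] [array([ 437.2, -287.8]), array([49.2, 50.5]), np.float64(7.4)]
clk 9.3 pos [ 0.5368 -0.2758  0.236 ] yaw 7.42 zaxis [-8.e-04  4.e-04 -1.e+00] | turn z -0.08 shift mm [-496.2 -343.5  236. ]
raised 2365 [277. 191.] [ 0.5358 -0.2744  0.0577] [0.049 0.049 0.009]
raised 1764 [109. 234.] [ 0.4742 -0.1239  0.0548] [0.048 0.049 0.004]
clk 9.3 pos [ 0.5368 -0.2758  0.236 ] yaw 7.42 zaxis [-8.e-04  4.e-04 -1.e+00] | turn z 7.42 shift mm [  93.7 -278.6   36. ]
```

The pink jar is placed within 1 mm of its mark. Next is the stamp.

Emit:
carry_out:
  rows:
    - [0,0,0,0,0,5.9]
    - [0,0,0,0,0,5.9]
    - [0.0121,-0.0474,0.006,0,0,0]
    - [0.0121,-0.0474,0.006,0,0,0]
    - [0.0121,-0.0474,0.006,0,0,0]
    - [0.0121,-0.0474,0.006,0,0,0]
    - [0.0121,-0.0474,0.006,0,0,0]
    - [0.0121,-0.0474,0.006,0,0,0]
    - [0,0,0,0,0,0]
    - [0,0,0,0,0,0]
    - [0,0,0,0,0,0]

```text
clock: 10.68
ee_pos: [0.631, 0.001, 0.2005]
eef_rot: [0.999, -0.039, -0.0, 0.0]
contact_force: [-0.4, 0.1, -0.2]
finger_gap: 1.0
grasp_force: 0.0
```

```bash
python3 go.py 0.6305 0.0025 0.049 -4.3; python3 - <<'E'
from chk import *
c,p,d,P=look("w4");raised(P,.05)
hsv=cv2.cvtColor(p,cv2.COLOR_RGB2HSV);Q=P
near=np.hypot(P[...,0]-.63,P[...,1]-.003)<.035
m=near&(P[...,2]>.011)&(P[...,2]<.021)
X=P[m][:,:2];print("foot",cv2.minAreaRect((X*1000).astype(np.float32)))
# the tool and rib seen from here
for n,(x,y) in dict(tool=(.638,-.118),rib=(.455,-.006)).items():
    m=(np.hypot(P[...,0]-x,P[...,1]-y)<.08)&(P[...,2]>.009)&(P[...,2]<.025);
    for b,a,ce in blobs(m,300): print(n,a,ce.round(0),[np.round(q,1) for q in cv2.minAreaRect((P[b][:,:2]*1000).astype(np.float32))])
E
```

```text
clk 10.68 pos [0.631  0.001  0.2005] yaw -4.45 zaxis [-2.e-04 -1.e-04 -1.e+00] | turn z -0.15 shift mm [ -0.6  -1.4 151.5]
raised 2854 [131. 199.] [0.6395 0.1215 0.0535] [0.049 0.05  0.007]
raised 1024 [275. 202.] [0.6289 0.004  0.0564] [0.029 0.029 0.01 ]
foot ((628.8429565429688, 3.915699005126953), (39.97740173339844, 39.72200393676758), 87.92280578613281)
tool 1897 [405. 174.] [array([ 634.8, -116.2]), array([122.3,  17.1]), np.float64(9.8)]
rib 537 [299. 319.] [array([493.7,  -9.6]), array([39.2, 18.8]), np.float64(87.8)]
rib 832 [296. 379.] [array([419.4,  -2.3]), array([39.5, 34.2]), np.float64(85.6)]
```

View pics/w4.png

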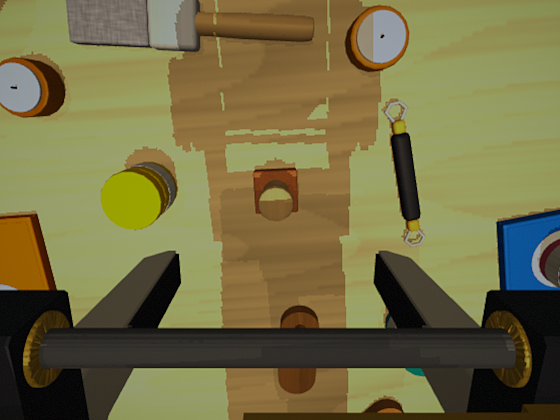

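The stamp is at (275,202) with its foot nearly square to the gripper. Yellow is at (135,198), and the tool at (405,174) has its neighbours clear. I descend to the knob.

Emit:
carry_out:
  rows:
    - [-0.0012,-0.0017,0.03,0,0,-2]
    - [0,0,0.05,0,0,0]
    - [0,0,0.04,0,0,0]
    - [0,0,0.02,0,0,0]
    - [0,0,0.0115,0,0,0]
    - [0,0,0,0,0,0]
    - [0,0,0,0,0,0]

```text
clock: 11.6
ee_pos: [0.6309, 0.0038, 0.0506]
eef_rot: [1.0, -0.021, 0.001, 0.0]
contact_force: [-0.4, 0.2, -0.3]
finger_gap: 0.998
grasp_force: 0.0
```

Emit:
carry_out:
  rows:
    - [0,0,0,0,0,0]
    - [0,0,0,0,0,0]
    - [0,0,0,0,0,0]
    - [0,0,0,0,0,0]
    - [0,0,0,0,0,0]
    - [0,0,0,0,0,0]
    - [0,0,0,0,0,0]
    - [0,0,0,0,0,0]
    - [0,0,0,0,0,0]
  gripper: 1
  force: 12

```text
clock: 12.72
ee_pos: [0.6302, 0.0039, 0.049]
eef_rot: [1.0, -0.021, -0.0, 0.0]
contact_force: [0.2, -0.8, 0.2]
finger_gap: 0.317
grasp_force: 12.0
```

```bash
python3 go.py 0.4382 -0.289 0.2 7.45
```

```text
clk 12.72 pos [0.6302 0.0039 0.049 ] yaw -2.38 zaxis [-0. -0. -1.] | turn z -9.83 shift mm [-228.3  265.5 -151. ]
```

Emit:
carry_out:
  rows:
    - [0,0,-0.02,0,0,0]
    - [0,0,-0.04,0,0,0]
    - [0,0,-0.05,0,0,0]
    - [0,0,-0.04,0,0,0]
    - [0,0,0,0,0,-4.9]
    - [0,0,0,0,0,-4.9]
    - [-0.038,0.0443,0,0,0,0]
    - [-0.038,0.0443,0,0,0,0]
    - [-0.038,0.0443,0,0,0,0]
    - [-0.038,0.0443,0,0,0,0]
    - [-0.038,0.0443,0,0,0,0]
    - [-0.038,0.044,0,0,0,0]

```text
clock: 14.22
ee_pos: [0.4371, -0.2901, 0.2008]
eef_rot: [0.998, 0.065, 0.001, 0.001]
contact_force: [1.3, -0.8, -1.2]
finger_gap: 0.318
grasp_force: 12.0
```

Emit:
carry_out:
  rows:
    - [0,0,0,0,0,0]
    - [0,0,0,0,0,0]
    - [0,0,0,0,0,0]

```text
clock: 14.6
ee_pos: [0.439, -0.2879, 0.1995]
eef_rot: [0.998, 0.065, 0.0, 0.0]
contact_force: [0.3, 1.0, -1.4]
finger_gap: 0.317
grasp_force: 12.0
```

```bash
python3 marks.py w5;python3 go.py 0.4382 -0.289 0.0555 7.45
```

```text
mark 5001 [384. 128.] mean [ 0.5039 -0.3749] [array([ 499.7, -375.5]), array([150. ,  26.6]), np.float64(7.5)]
mark 511 [277.  96.] mean [ 0.5198 -0.2766] [array([ 528.9, -275.1]), array([46.4, 62.4]), np.float64(1.6)]
mark 2680 [278. 186.] mean [ 0.4396 -0.2875] [array([ 439.1, -287.6]), array([46.8, 50.5]), np.float64(7.5)]
clk 14.65 pos [ 0.439  -0.2879  0.1994] yaw 7.51 zaxis [ 3.e-04 -0.e+00 -1.e+00] | turn z 0.01 shift mm [-397.7 -342.7  199.4]
clk 14.65 pos [ 0.439  -0.2879  0.1994] yaw 7.51 zaxis [ 3.e-04 -0.e+00 -1.e+00] | turn z 0.06 shift mm [ -0.9   1.  143.9]
```

View pics/w5.png

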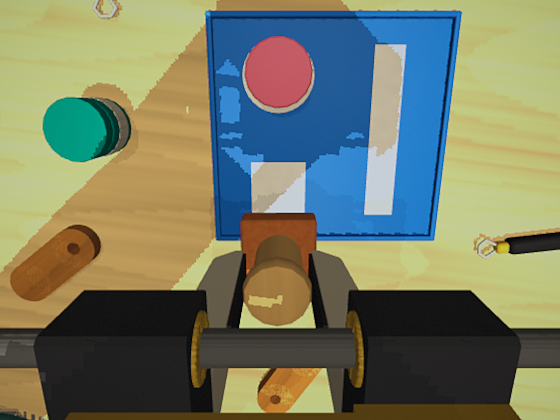

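The stamp is upright in the grip at (278,265) with its foot square to the mark (278,186). I lower it.

Emit:
carry_out:
  rows:
    - [-0.0007,0.001,0.03,0,0,0]
    - [0,0,0.04,0,0,0]
    - [0,0,0.04,0,0,0]
    - [0,0,0.02,0,0,0]
    - [0,0,0.006,0,0,0]
    - [0,0,0.004,0,0,0]
    - [0,0,0.003,0,0,0]
    - [0,0,0.0013,0,0,0]
    - [0,0,0,0,0,0]
    - [0,0,0,0,0,0]
    - [0,0,0,0,0,0]

```text
clock: 16.02
ee_pos: [0.4379, -0.29, 0.055]
eef_rot: [0.998, 0.065, 0.0, 0.0]
contact_force: [-0.1, -0.9, 0.5]
finger_gap: 0.317
grasp_force: 12.0
```

Emit:
carry_out:
  rows:
    - [0,0,0,0,0,0]
    - [0,0,0,0,0,0]
    - [0,0,0,0,0,0]
    - [0,0,0,0,0,0]
    - [0,0,0,0,0,0]
  gripper: -0.2

```text
clock: 16.65
ee_pos: [0.4378, -0.2899, 0.0547]
eef_rot: [0.998, 0.065, -0.0, -0.0]
contact_force: [0.6, 0.5, -0.7]
finger_gap: 0.601
grasp_force: 0.0
```

Emit:
carry_out:
  rows:
    - [0,0,-0.02,0,0,0]
    - [0,0,-0.05,0,0,0]
    - [0,0,-0.05,0,0,0]
    - [0,0,-0.04,0,0,0]
    - [0,0,0,0,0,0]
    - [0,0,0,0,0,0]

```text
clock: 17.4
ee_pos: [0.4376, -0.2898, 0.2149]
eef_rot: [0.998, 0.065, 0.0, 0.0]
contact_force: [0.2, -0.6, -0.6]
finger_gap: 0.6
grasp_force: 0.0
```

```bash
python3 go.py 0.637 -0.1175 0.2 8.8; python3 - <<'E'
from chk import *
c,p,d,P=look("w6");raised(P,.051)
m=(np.hypot(P[...,0]-.437,P[...,1]+.288)<.035)&(P[...,2]>.017)&(P[...,2]<.028)
print("foot",cv2.minAreaRect((P[m][:,:2]*1000).astype(np.float32)))
E
```

```text
clk 17.4 pos [ 0.4376 -0.2898  0.2149] yaw 7.41 zaxis [ 1.e-04 -1.e-04 -1.e+00] | turn z -1.39 shift mm [ 223.4 -139.8   14.9]
raised 3450 [275.  70.] [ 0.5357 -0.2747  0.0603] [0.049 0.049 0.006]
raised 3019 [ 82. 126.] [ 0.474  -0.124   0.0539] [0.049 0.05  0.006]
raised 983 [278. 198.] [ 0.4368 -0.2896  0.0615] [0.029 0.029 0.012]
foot ((437.045654296875, -289.57122802734375), (39.91004943847656, 40.02940368652344), 8.293392181396484)
```

Stamp is within 2 mm and 1° of its mark. Next is the loop tool.

Emit:
carry_out:
  rows:
    - [0,0,0,0,0,-1.4]
    - [0.0372,-0.0233,0.0025,0,0,0]
    - [0.0372,-0.0233,0.0025,0,0,0]
    - [0.0372,-0.0233,0.0025,0,0,0]
    - [0.0372,-0.0233,0.0025,0,0,0]
    - [0.0372,-0.0233,0.0025,0,0,0]
    - [0.0372,-0.0233,0.0025,0,0,0]
    - [0,0,0,0,0,0]
    - [0,0,0,0,0,0]
    - [0,0,0,0,0,0]

```text
clock: 18.7
ee_pos: [0.6363, -0.1183, 0.1998]
eef_rot: [0.997, 0.077, -0.0, 0.0]
contact_force: [0.8, -0.6, -1.0]
finger_gap: 0.602
grasp_force: 0.0
```

```bash
cat > tool.py <<'E'
import sys
from chk import *
def tool(name,z,x,y):
    c,p,d,P=look(name);hsv=cv2.cvtColor(p,cv2.COLOR_RGB2HSV).astype(int)
    near=(np.hypot(P[...,0]-x,P[...,1]-y)<.09)&(P[...,2]<.06)
    for nm,m,zz in(("black",near&(hsv[...,2]<60)&(hsv[...,1]<140),z+.016),("brass",near&(hsv[...,0]>18)&(hsv[...,0]<32)&(hsv[...,1]>190),z+.012)):
        for b,a,ce in blobs(m,25):
            X=plane(c,np.argwhere(b)[:,::-1],zz)[:,:2];print(nm,a,ce.round(0),"mean",X.mean(0).round(4),[np.round(q,1) for q in cv2.minAreaRect((X*1000).astype(np.float32))],"z",np.nanmedian(P[b][:,2]).round(4))
if __name__=="__main__": tool(sys.argv[1],*map(float,sys.argv[2:]))
E
python3 tool.py w7 0 .637 -.117; python3 go.py .637 -.1175 .0165 8.8
```

```text
black 1241 [276. 191.] mean [ 0.6341 -0.117 ] [array([ 632.4, -117.1]), array([80.6, 14.3]), np.float64(9.1)] z 0.0152
brass 131 [276. 142.] mean [ 0.6777 -0.1101] [array([ 677.9, -110.4]), array([10.6,  9.8]), np.float64(8.8)] z 0.0128
brass 100 [276. 241.] mean [ 0.5856 -0.1245] [array([ 585.1, -124.6]), array([10.2,  8.7]), np.float64(8.7)] z 0.0126
clk 18.75 pos [ 0.6364 -0.1183  0.1999] yaw 8.77 zaxis [ 2.e-04 -1.e-04 -1.e+00] | turn z -0.03 shift mm [  0.7  -0.7 183.4]
```

View pics/w7.png

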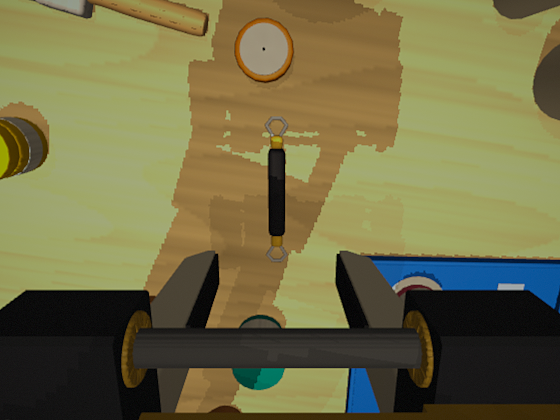

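The tool is at (276,191), brass ferrules at (276,142) and (276,241), aligned with the gripper and clear either side. I descend and grip mid-handle.

Emit:
carry_out:
  rows:
    - [-0.0038,-0.0004,0.04,0,0,0]
    - [0,0,0.05,0,0,0]
    - [0,0,0.05,0,0,0]
    - [0,0,0.025,0,0,0]
    - [0,0,0.012,0,0,0]
    - [0,0,0.0065,0,0,0]
    - [0,0,0,0,0,0]
    - [0,0,0,0,0,0]

```text
clock: 19.75
ee_pos: [0.6336, -0.1179, 0.0174]
eef_rot: [0.997, 0.077, 0.001, 0.0]
contact_force: [0.2, -0.4, 0.2]
finger_gap: 0.597
grasp_force: 0.0
```

Emit:
carry_out:
  rows:
    - [0,0,0,0,0,0]
    - [0,0,0,0,0,0]
    - [0,0,0,0,0,0]
    - [0,0,0,0,0,0]
    - [0,0,0,0,0,0]
    - [0,0,0,0,0,0]
    - [0,0,0,0,0,0]
  gripper: 1
  force: 15

```text
clock: 20.62
ee_pos: [0.6331, -0.1177, 0.0162]
eef_rot: [0.997, 0.077, -0.0, -0.0]
contact_force: [-0.6, 0.1, 0.3]
finger_gap: 0.172
grasp_force: 15.0
```

```bash
python3 go.py 0.5006 -0.3766 0.1665 7.45
```

```text
clk 20.62 pos [ 0.6331 -0.1177  0.0162] yaw 8.82 zaxis [-0.  0. -1.] | turn z 1.37 shift mm [-164.9  239.5 -150.3]
```

Emit:
carry_out:
  rows:
    - [0,0,-0.02,0,0,0]
    - [0,0,-0.04,0,0,0]
    - [0,0,-0.05,0,0,0]
    - [0,0,-0.04,0,0,0]
    - [0,0,0,0,0,1.4]
    - [-0.0329,0.0479,0,0,0,0]
    - [-0.0329,0.0479,0,0,0,0]
    - [-0.0329,0.0479,0,0,0,0]
    - [-0.0329,0.0479,0,0,0,0]
    - [-0.0329,0.0479,0,0,0,0]
    - [0,0,0,0,0,0]
    - [0,0,0,0,0,0]

```text
clock: 22.12
ee_pos: [0.5008, -0.3762, 0.1661]
eef_rot: [0.998, 0.064, -0.0, -0.0]
contact_force: [0.7, -0.3, -0.9]
finger_gap: 0.169
grasp_force: 15.0
```

```bash
python3 marks.py w8;python3 go.py 0.5011 -0.3766 0.0225 7.45
```

```text
mark 1057 [177. 127.] mean [ 0.5464 -0.2878] [array([ 541.8, -283.9]), array([62.3, 41.5]), np.float64(28.7)]
mark 631 [277. 115.] mean [ 0.5666 -0.3668] [array([ 564.7, -367.1]), array([18. , 26.5]), np.float64(6.7)]
mark 725 [277. 145.] mean [ 0.5427 -0.3692] [array([ 542.7, -369.2]), array([24.9, 24.7]), np.float64(51.6)]
mark 766 [173. 237.] mean [ 0.4514 -0.2893] [array([ 437.9, -287.8]), array([49.5, 50.7]), np.float64(7.4)]
clk 22.18 pos [ 0.5012 -0.3757  0.1662] yaw 7.43 zaxis [-1.e-04  4.e-04 -1.e+00] | turn z -0.07 shift mm [-447.8 -437.9  166.2]
clk 22.18 pos [ 0.5012 -0.3757  0.1662] yaw 7.43 zaxis [-1.e-04  4.e-04 -1.e+00] | turn z -0.02 shift mm [ -0.2   0.9 143.7]
```

View pics/w8.png

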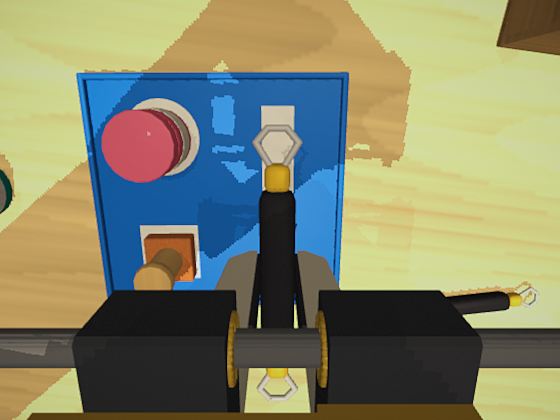

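The held tool (278,240) lies along the bar mark (column 277). I lower it.

Emit:
carry_out:
  rows:
    - [-0.0002,0.0006,0.03,0,0,0]
    - [0,0,0.04,0,0,0]
    - [0,0,0.04,0,0,0]
    - [0,0,0.02,0,0,0]
    - [0,0,0.006,0,0,0]
    - [0,0,0.004,0,0,0]
    - [0,0,0.003,0,0,0]
    - [0,0,0.001,0,0,0]
    - [0,0,0,0,0,0]
    - [0,0,0,0,0,0]
    - [0,0,0,0,0,0]

```text
clock: 23.55
ee_pos: [0.5008, -0.3772, 0.0224]
eef_rot: [0.998, 0.065, 0.0, 0.0]
contact_force: [0.1, -0.2, -0.6]
finger_gap: 0.174
grasp_force: 15.0
```

Emit:
carry_out:
  rows:
    - [0,0,0,0,0,0]
    - [0,0,0,0,0,0]
    - [0,0,0,0,0,0]
    - [0,0,0,0,0,0]
  gripper: 0.35

```text
clock: 24.05
ee_pos: [0.5008, -0.3771, 0.0223]
eef_rot: [0.998, 0.065, -0.0, -0.0]
contact_force: [0.4, -0.3, -0.9]
finger_gap: 0.326
grasp_force: 0.0
```

Emit:
carry_out:
  rows:
    - [0,0,-0.01,0,0,0]
    - [0,0,-0.04,0,0,0]
    - [0,0,-0.05,0,0,0]
    - [0,0,-0.05,0,0,0]
    - [0,0,-0.03,0,0,0]
    - [0,0,0,0,0,0]
    - [0,0,0,0,0,0]

```text
clock: 24.92
ee_pos: [0.5005, -0.3769, 0.2017]
eef_rot: [0.998, 0.065, -0.0, -0.0]
contact_force: [0.4, -0.3, -0.4]
finger_gap: 0.326
grasp_force: 0.0
```

```bash
python3 tool.py w9 .006 .5 -.376; python3 go.py .475 -.1252 .2 0
```

```text
black 1328 [277. 190.] mean [ 0.5006 -0.3762] [array([ 499.9, -376.3]), array([80.3, 13.9]), np.float64(7.4)] z 0.0212
brass 111 [277. 139.] mean [ 0.5456 -0.37  ] [array([ 545.7, -370.3]), array([11.3,  9.7]), np.float64(7.4)] z 0.0187
brass 77 [277. 238.] mean [ 0.4535 -0.382 ] [array([ 453.2, -382.4]), array([9. , 8.5]), np.float64(7.4)] z 0.0185
clk 24.98 pos [ 0.5005 -0.3769  0.2011] yaw 7.42 zaxis [-0.0012  0.001  -1.    ] | turn z 7.42 shift mm [ -25.5 -251.7    1.1]
```

The tool lies within 1 mm of its mark. Next is the teal jar.

Emit:
carry_out:
  rows:
    - [0,0,0,0,0,7.4]
    - [-0.0051,-0.0503,0,0,0,0]
    - [-0.0051,-0.0503,0,0,0,0]
    - [-0.0051,-0.0503,0,0,0,0]
    - [-0.0051,-0.0503,0,0,0,0]
    - [-0.0051,-0.0503,0,0,0,0]
    - [0,0,0,0,0,0]
    - [0,0,0,0,0,0]
    - [0,0,0,0,0,0]
  gripper: -1

```text
clock: 26.1
ee_pos: [0.4752, -0.1265, 0.2017]
eef_rot: [1.0, -0.0, -0.0, -0.0]
contact_force: [-0.2, 0.1, 0.7]
finger_gap: 0.996
grasp_force: 0.0
```

```bash
python3 - <<'E'
from chk import *
c,p,d,P=look("w10");raised(P,.048)
m=(np.hypot(P[...,0]-.455,P[...,1]+.006)<.08)&(P[...,2]>.009)&(P[...,2]<.025);
for b,a,ce in blobs(m,300): print("rib",a,ce.round(0),[np.round(q,1) for q in cv2.minAreaRect((P[b][:,:2]*1000).astype(np.float32))])
E
python3 go.py .475 -.1252 .0307 0
```

```text
raised 3726 [471. 122.] [ 0.536  -0.2741  0.0556] [0.049 0.05  0.015]
raised 2794 [275. 199.] [ 0.4742 -0.1237  0.0526] [0.049 0.049 0.009]
raised 1146 [474. 245.] [ 0.4373 -0.2888  0.0578] [0.029 0.03  0.02 ]
rib 3977 [150. 207.] [array([453.4,  -5.7]), array([40.9, 98.6]), np.float64(83.3)]
clk 26.15 pos [ 0.4752 -0.1265  0.2018] yaw -0.06 zaxis [-8.e-04  2.e-04 -1.e+00] | turn z -0.06 shift mm [ -0.2  -1.3 171.1]
```

Emit:
carry_out:
  rows:
    - [0,-0.0015,0.04,0,0,0]
    - [0,0,0.05,0,0,0]
    - [0,0,0.045,0,0,0]
    - [0,0,0.025,0,0,0]
    - [0,0,0.011,0,0,0]
    - [0,0,0,0,0,0]
    - [0,0,0,0,0,0]

```text
clock: 27.02
ee_pos: [0.4758, -0.1245, 0.0325]
eef_rot: [1.0, 0.0, 0.001, 0.0]
contact_force: [0.1, 0.7, -0.0]
finger_gap: 1.002
grasp_force: 0.0
```

Emit:
carry_out:
  rows:
    - [0,0,0,0,0,0]
    - [0,0,0,0,0,0]
    - [0,0,0,0,0,0]
    - [0,0,0,0,0,0]
    - [0,0,0,0,0,0]
    - [0,0,0,0,0,0]
    - [0,0,0,0,0,0]
    - [0,0,0,0,0,0]
  gripper: 1
  force: 15

```text
clock: 28.02
ee_pos: [0.4752, -0.1241, 0.0313]
eef_rot: [1.0, 0.0, -0.0, 0.0]
contact_force: [-0.2, 0.6, 0.6]
finger_gap: 0.535
grasp_force: 15.0
```

```bash
python3 go.py 0.5227 0.2922 0.1807 0
```

```text
clk 28.02 pos [ 0.4752 -0.1241  0.0313] yaw 0.02 zaxis [-0.e+00 -1.e-04 -1.e+00] | turn z 0.02 shift mm [  47.5 -416.3 -149.4]
```

Emit:
carry_out:
  rows:
    - [0,0,-0.02,0,0,0]
    - [0,0,-0.04,0,0,0]
    - [0,0,-0.05,0,0,0]
    - [0,0,-0.04,0,0,0]
    - [0.0059,-0.052,0,0,0,0]
    - [0.0059,-0.052,0,0,0,0]
    - [0.0059,-0.052,0,0,0,0]
    - [0.0059,-0.052,0,0,0,0]
    - [0.0059,-0.052,0,0,0,0]
    - [0.0059,-0.052,0,0,0,0]
    - [0.0059,-0.052,0,0,0,0]
    - [0.0059,-0.052,0,0,0,0]

```text
clock: 29.52
ee_pos: [0.5221, 0.2937, 0.181]
eef_rot: [1.0, 0.0, -0.0, 0.0]
contact_force: [1.0, -0.1, -1.3]
finger_gap: 0.532
grasp_force: 15.0
```

Emit:
carry_out:
  rows:
    - [0,0,0,0,0,0]
    - [0,0,0,0,0,0]
    - [0,0,0,0,0,0]

```text
clock: 29.9
ee_pos: [0.5223, 0.2909, 0.1813]
eef_rot: [1.0, -0.0, 0.0, 0.0]
contact_force: [1.5, 0.7, -1.4]
finger_gap: 0.535
grasp_force: 15.0
```

```bash
python3 marks.py w11;python3 go.py 0.5227 0.2922 0.0373 0
```

```text
mark 6419 [163. 188.] mean [0.5244 0.393 ] [array([522.4, 392.9]), array([ 50.4, 113.7]), np.float64(89.6)]
mark 3299 [276. 188.] mean [0.5251 0.2931] [array([525.5, 293.4]), array([53.2, 61.4]), np.float64(1.3)]
clk 29.95 pos [0.5223 0.291  0.1814] yaw -0.05 zaxis [ 2.e-04  0.e+00 -1.e+00] | turn z -7.55 shift mm [-555.9  220.3  181.4]
clk 29.95 pos [0.5223 0.291  0.1814] yaw -0.05 zaxis [ 2.e-04  0.e+00 -1.e+00] | turn z -0.05 shift mm [  0.4  -1.2 144.1]
```

View pics/w11.png

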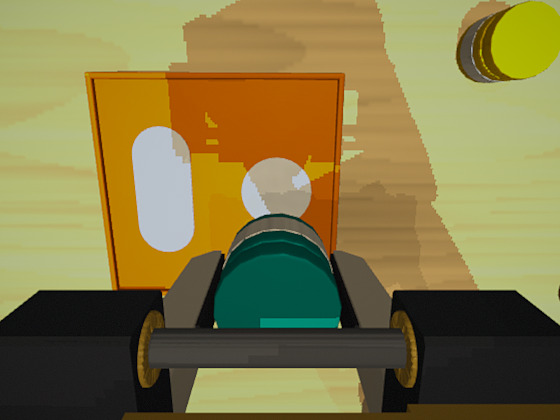

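Held teal jar (278,270) is in line with the round mark (276,188), and the wide mark is at (163,188). I lower it.

Emit:
carry_out:
  rows:
    - [0,-0.0012,0.03,0,0,0]
    - [0,0,0.04,0,0,0]
    - [0,0,0.04,0,0,0]
    - [0,0,0.02,0,0,0]
    - [0,0,0.006,0,0,0]
    - [0,0,0.004,0,0,0]
    - [0,0,0.003,0,0,0]
    - [0,0,0.0012,0,0,0]
    - [0,0,0,0,0,0]
    - [0,0,0,0,0,0]
    - [0,0,0,0,0,0]

```text
clock: 31.32
ee_pos: [0.5224, 0.2932, 0.0373]
eef_rot: [1.0, 0.0, 0.0, -0.0]
contact_force: [0.7, 0.8, -0.5]
finger_gap: 0.535
grasp_force: 15.0
```

Emit:
carry_out:
  rows:
    - [0,0,0,0,0,0]
    - [0,0,0,0,0,0]
    - [0,0,0,0,0,0]
    - [0,0,0,0,0,0]
    - [0,0,0,0,0,0]
  gripper: -0.5

```text
clock: 31.95
ee_pos: [0.5223, 0.2931, 0.037]
eef_rot: [1.0, 0.0, -0.0, 0.0]
contact_force: [-0.3, -0.6, -0.0]
finger_gap: 0.747
grasp_force: 0.0
```

Emit:
carry_out:
  rows:
    - [0,0,-0.02,0,0,0]
    - [0,0,-0.05,0,0,0]
    - [0,0,-0.05,0,0,0]
    - [0,0,-0.04,0,0,0]
    - [0,0,0,0,0,0]
    - [0,0,0,0,0,0]

```text
clock: 32.7
ee_pos: [0.5221, 0.293, 0.1973]
eef_rot: [1.0, 0.0, 0.0, -0.0]
contact_force: [0.6, 0.1, -0.4]
finger_gap: 0.752
grasp_force: 0.0
```

```bash
python3 marks.py w12; python3 - <<'E'
from chk import *
a=np.load("w12.npz");raised(cloud(cam("wrist"),a["d"]),.053)
E
python3 go.py .4545 -.007 .2 -7
```

```text
mark 5880 [170. 184.] mean [0.5244 0.3929] [array([522.5, 392.9]), array([ 50.4, 112.9]), np.float64(89.7)]
mark 702 [282. 170.] mean [0.5384 0.2896] [array([532.9, 292.3]), array([61.6, 39. ]), np.float64(85.2)]
clk 32.75 pos [0.5219 0.2929 0.1965] yaw 0.02 zaxis [-8.e-04 -4.e-04 -1.e+00] | turn z -7.48 shift mm [-555.7  222.3  196.5]
raised 3544 [515.  43.] [0.6388 0.1222 0.0548] [0.049 0.049 0.004]
raised 2987 [276. 202.] [0.5212 0.2944 0.0576] [0.049 0.049 0.009]
clk 32.75 pos [0.5219 0.2929 0.1965] yaw 0.02 zaxis [-8.e-04 -4.e-04 -1.e+00] | turn z 7.02 shift mm [-30.4 305.9  -3.5]
```

Teal is within 2 mm of its mark. Last is the rib.

Emit:
carry_out:
  rows:
    - [0,0,0,0,0,6.9]
    - [-0.0051,0.051,0,0,0,0]
    - [-0.0051,0.051,0,0,0,0]
    - [-0.0051,0.051,0,0,0,0]
    - [-0.0051,0.051,0,0,0,0]
    - [-0.0051,0.051,0,0,0,0]
    - [-0.0051,0.051,0,0,0,0]
    - [0,0,0,0,0,0]
    - [0,0,0,0,0,0]
    - [0,0,0,0,0,0]

```text
clock: 34.0
ee_pos: [0.4553, -0.0061, 0.1967]
eef_rot: [0.998, -0.059, -0.0, -0.0]
contact_force: [-0.9, -0.0, 0.6]
finger_gap: 0.749
grasp_force: 0.0
```

```bash
cat > rib.py <<'E'
import sys
from chk import *
n,x,y,lo,hi=sys.argv[1],*map(float,sys.argv[2:])
c,p,d,P=look(n)
m=(np.hypot(P[...,0]-x,P[...,1]-y)<.065)&(P[...,2]>lo)&(P[...,2]<hi)
for b,a,ce in blobs(m,300): print("rib",a,ce.round(0),[np.round(q,1) for q in cv2.minAreaRect((P[b][:,:2]*1000).astype(np.float32))])
E
python3 rib.py w13 .454 -.006 .009 .025; python3 go.py .4543 -.0068 .0165 -6.8
```

```text
rib 4296 [278. 189.] [array([452.7,  -5.7]), array([ 39.9, 100. ]), np.float64(83.6)]
clk 34.05 pos [ 0.4553 -0.006   0.1967] yaw -6.79 zaxis [-6.e-04  2.e-04 -1.e+00] | turn z 0.01 shift mm [ -0.9   0.9 180.2]
```

View pics/w13.png

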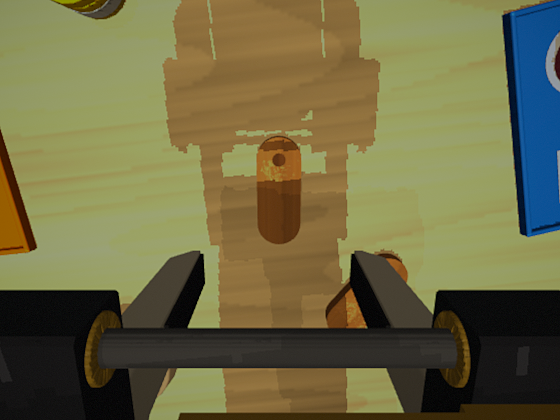

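The rib (278,189) lies along the gripper, and the lookalike at (380,290) is clear of the fingers' path. I descend.

Emit:
carry_out:
  rows:
    - [-0.0016,0.0009,0.04,0,0,0]
    - [0,0,0.05,0,0,0]
    - [0,0,0.05,0,0,0]
    - [0,0,0.022,0,0,0]
    - [0,0,0.012,0,0,0]
    - [0,0,0.006,0,0,0]
    - [0,0,0,0,0,0]
    - [0,0,0,0,0,0]

```text
clock: 35.05
ee_pos: [0.454, -0.0077, 0.0179]
eef_rot: [0.998, -0.06, 0.001, -0.0]
contact_force: [0.4, -0.6, 0.3]
finger_gap: 0.748
grasp_force: 0.0
```

Emit:
carry_out:
  rows:
    - [0,0,0,0,0,0]
    - [0,0,0,0,0,0]
    - [0,0,0,0,0,0]
    - [0,0,0,0,0,0]
    - [0,0,0,0,0,0]
    - [0,0,0,0,0,0]
    - [0,0,0,0,0,0]
  gripper: 1
  force: 15

```text
clock: 35.92
ee_pos: [0.4535, -0.0077, 0.0171]
eef_rot: [0.998, -0.06, 0.0, 0.0]
contact_force: [-0.4, -0.6, 2.5]
finger_gap: 0.426
grasp_force: 15.0
```

```bash
python3 go.py 0.5234 0.392 0.1665 -0.4
```

```text
clk 35.92 pos [ 0.4535 -0.0077  0.0171] yaw -6.88 zaxis [ 0. -0. -1.] | turn z -6.48 shift mm [  67.1 -400.2 -149.4]
```

Emit:
carry_out:
  rows:
    - [0,0,-0.02,0,0,0]
    - [0,0,-0.04,0,0,0]
    - [0,0,-0.05,0,0,0]
    - [0,0,-0.04,0,0,0]
    - [0,0,0,0,0,-6.5]
    - [0.0096,-0.0572,0,0,0,0]
    - [0.0096,-0.0572,0,0,0,0]
    - [0.0096,-0.0572,0,0,0,0]
    - [0.0096,-0.0572,0,0,0,0]
    - [0.0096,-0.0572,0,0,0,0]
    - [0.0096,-0.0572,0,0,0,0]
    - [0.0096,-0.0572,0,0,0,0]

```text
clock: 37.42
ee_pos: [0.5234, 0.3943, 0.1667]
eef_rot: [1.0, -0.003, -0.0, 0.0]
contact_force: [0.4, -0.6, -0.4]
finger_gap: 0.428
grasp_force: 15.0
```

Emit:
carry_out:
  rows:
    - [0,0,0,0,0,0]
    - [0,0,0,0,0,0]
    - [0,0,0,0,0,0]

```text
clock: 37.8
ee_pos: [0.5235, 0.3912, 0.1673]
eef_rot: [1.0, -0.004, 0.0, -0.0]
contact_force: [0.6, -0.5, -0.8]
finger_gap: 0.429
grasp_force: 15.0
```

```bash
python3 marks.py w14;python3 go.py 0.5234 0.392 0.0231 -0.4
```

```text
mark 2021 [276. 152.] mean [0.5603 0.3928] [array([559.4, 392.4]), array([49.6, 38.8]), np.float64(89.5)]
mark 821 [384. 180.] mean [0.5355 0.3019] [array([528.6, 300.1]), array([41.1, 61.1]), np.float64(45.7)]
clk 37.85 pos [0.5235 0.3912 0.1674] yaw -0.45 zaxis [ 4.e-04  2.e-04 -1.e+00] | turn z -7.95 shift mm [-570.1  319.5  167.4]
clk 37.85 pos [0.5235 0.3912 0.1674] yaw -0.45 zaxis [ 4.e-04  2.e-04 -1.e+00] | turn z -0.05 shift mm [-1.000e-01 -8.000e-01  1.443e+02]
```

View pics/w14.png

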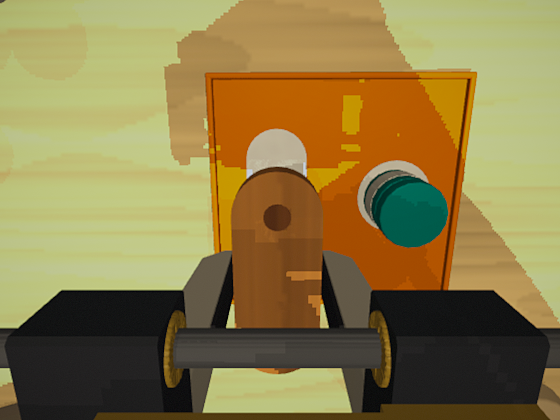

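The rib (277,250) is in line with the wide mark (276,152), with the dot end pointing away from the robot. I lower it and open only slightly, to stay clear of the rim.

Emit:
carry_out:
  rows:
    - [0,-0.0006,0.03,0,0,0]
    - [0,0,0.04,0,0,0]
    - [0,0,0.04,0,0,0]
    - [0,0,0.02,0,0,0]
    - [0,0,0.006,0,0,0]
    - [0,0,0.004,0,0,0]
    - [0,0,0.003,0,0,0]
    - [0,0,0.0015,0,0,0]
    - [0,0,0,0,0,0]
    - [0,0,0,0,0,0]
    - [0,0,0,0,0,0]

```text
clock: 39.22
ee_pos: [0.5237, 0.393, 0.0231]
eef_rot: [1.0, -0.003, 0.0, -0.0]
contact_force: [-0.5, -0.5, 5.0]
finger_gap: 0.428
grasp_force: 15.0
```

Emit:
carry_out:
  rows:
    - [0,0,0,0,0,0]
    - [0,0,0,0,0,0]
    - [0,0,0,0,0,0]
    - [0,0,0,0,0,0]
  gripper: 0.02

```text
clock: 39.72
ee_pos: [0.5234, 0.3928, 0.0224]
eef_rot: [1.0, -0.003, -0.0, 0.0]
contact_force: [0.9, 0.5, 0.0]
finger_gap: 0.489
grasp_force: 0.0
```

Emit:
carry_out:
  rows:
    - [0,0,-0.01,0,0,0]
    - [0,0,-0.04,0,0,0]
    - [0,0,-0.05,0,0,0]
    - [0,0,-0.05,0,0,0]
    - [0,0,-0.04,0,0,0]
    - [-0.04,0,-0.04,0,0,0]
    - [-0.03,0,0,0,0,0]
    - [0,0,0,0,0,0]
    - [0,0,0,0,0,0]

```text
clock: 40.85
ee_pos: [0.4537, 0.3932, 0.2528]
eef_rot: [1.0, -0.003, 0.0, -0.0]
contact_force: [0.6, 0.3, 0.7]
finger_gap: 0.485
grasp_force: 0.0
```

```bash
python3 marks.py w15; python3 rib.py w16 .522 .393 .015 .03; python3 - <<'E'
from chk import *
a=np.load("w15.npz");raised(cloud(cam("wrist"),a["d"]),.053)
p,d=camera("scene");cv2.imwrite("pics/scene1.png",p[:,:,::-1])
E
```

```text
mark 1105 [282. 107.] mean [0.5244 0.3885] [array([522.1, 392.9]), array([ 50. , 112.5]), np.float64(89.6)]
mark 479 [361. 105.] mean [0.5267 0.3087] [array([523.6, 303.5]), array([39.4, 60.4]), np.float64(80.6)]
clk 40.9 pos [0.4539 0.3932 0.2525] yaw -0.4 zaxis [-1.e-04 -3.e-04 -1.e+00] | turn z -7.9 shift mm [-501.3  330.6  252.5]
rib 3890 [276. 108.] [array([522.8, 394.7]), array([99.3, 39.8]), np.float64(0.3)]
raised 2574 [388. 111.] [0.521  0.2949 0.0582] [0.049 0.05  0.01 ]
```

View pics/scene1.png

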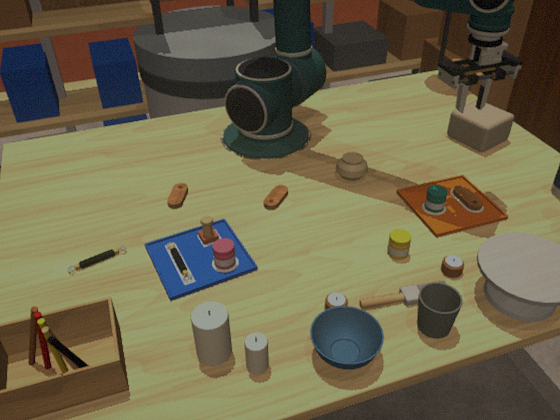

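The final scene shows pink (224,255), the stamp (208,232) and the tool (180,262) on the blue tray. Teal (435,200) and the rib (467,198) are on the orange tray. Yellow (400,243) has not moved, and every item sits within 2 mm of its mark.

```bash
python3 -c "
from plant import ctrl
print(ctrl.hand_in())"
```

```text
the job is handed in; nothing more can be done
None
```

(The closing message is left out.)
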